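# Seal the sample box

## Robot

A 7-joint arm with a two-finger parallel gripper is mounted at the origin on the work surface. World frame = base frame: x ahead of the robot, y to its left, z up, the work surface at z = 0. Lengths are in m, angles in rad, forces in N, time in s.
With the tool pointing down it reaches from about 0.4 to 0.85 m from the base axis. Payload 10.4 kg.
Tool frame: the origin (TCP) lies midway between the tips of the shut fingers; the grasp point (between the pads) lies 19 mm behind it; z points along the fingers, y is the direction in which the jaws open and shut (so a half turn about z gives the same grasp; the last joint's range is limited). The gripper opens to 85 mm and grips with 20 to 120 N. Pads are 22 mm wide; open, the fingers measure 114 mm over their backs; the gripper's body (76 mm by 85 mm) begins 54 mm behind the grasp point. The pads swing forward as they close: fully open they stand 13 mm farther back than shut.
Start: joints at [1.1, 0.332, -0.065, 1.46, 0.022, 1.35, -0.088], TCP at [0.271, -0.563, 0.231] pointing down, gripper open.
Joint ranges: [-2.6, 2.6], [-0.5, 2.12], [-1.47, 1.34], [0.16, 2.42], [-1.27, 4.41], [0.06, 2.06], [-2.6, 2.6]. Speed limits (rad/s): [2.22, 2.22, 2.79, 2.79, 3.14, 3.14, 3.14].

## Interface

Orientations are given as a unit quaternion [x, y, z, w].
In Python, from workcell import manip, camera, camera_info, workorder, nets gives the robot as it stands.
- The arm moves only by the tool apply_moves, never from a script. Its argument "commands" is a list of rows, each a list of 5 numbers: the shift along the tool's x, y, z in m, then the turn about the tool's z in degrees, then the gripper command: -1 is fully open, 1 is shut, values between are in proportion. A call has 1 to 5 rows; each row shifts and turns the pose as measured when the row begins, along the tool's axes as they then stand; what a row does not reach is not made up. A row lasts 1/12 s, in which the tool goes at most 41.7 mm and 7.16 degrees, less where a joint would pass 70% of its speed; a pose out of reach is approached as far as the arm can. A call is refused whole if a number of a shift passes 0.0417 or a number of a turn 7.16, either way. A call with a gripper value outside its range is refused whole. The fingers move at their own pace and stop on an object; "squeeze" is the grip in N (left out, the last holds). Time passes only in rows, so rows that do not move let the fingers close. It gives the time, the measured TCP pose, the force and the opening at its end, in the units of the state.
- manip.get_obs(): the state, without advancing time (a new reading comes with each control period).
- camera(name): name is "side" or "top" or "wrist"; returns (picture, depth): 400x640x3 uint8, red, green, blue; 400x640 float32, m along the optical axis (not along the pixel's ray), 0 where there is no reading.
- camera_info(name): a dict with "camera_matrix" (3x3 intrinsics, pixels), "xyz" and "rotation" of the camera in the world; the wrist camera has in their place "T_tool_cam" (4x4, takes a point from camera to tool coordinates, whose origin is the TCP and whose axes are the flange's). Camera axes: x right, y down, z forward; pixel columns grow to the right and rows downward; lengths in m; the calibration is good to about 2 mm. The wrist camera is an equidistant fisheye: a pixel r from the principal point sees the ray r / f radians off the axis. A picture is of the moment at which its call begins: read the wrist's pose just before it. camera_info takes no time and is no camera call.
- workorder.hand_in(): hands the job in, once; it reports no verdict.
Trained networks look in the newest picture that a camera, given by its name, has taken for a name from the list of things; names that differ only in an ending like _2 or _b are one class to them, and where a whole thing is asked for, a point or a joint stands for the part that bears it (a point fixed in the world has none). Each returns a list of dicts, best first, with "conf" (0 to 1); they miss things now and then, are a little off and sometimes report something else, mostly with a low value. They report only what shows in the picture. A call takes as long as a camera call. They do not tell look-alikes from the thing itself.
- nets.look_for(camera, thing): "rect" ([left, top, width, height] in pixels, round what is visible of it).
- nets.place_of(camera, thing): "xy" ([column, row] in pixels: a listed point, or the origin of a listed thing).
The state is a dict: "clock": time; "joint_pos": joint angles; "joint_velocities": joint speeds; "tau": joint torques, N m; "position": TCP position; "ee_rot": TCP orientation; "ft_force": force on the tool from outside, world axes, zero at the start; "torque": the same for the moment, N m; "grip_width": opening from 0.0 (shut) to 1.0 (fully open).
Only numpy, scipy, OpenCV 4.12 (cv2) and the standard library are available. Lean on these libraries where they do the work, as an engineer would, in place of code of your own. Each camera call takes 0.05 s, during which the arm holds its last target. There are 200 camera calls.

## Task

One of the two sample boxes on the lab bench is not sealed: its blue lid rests on top but stands about a centimetre proud of the orange gasket. Press that lid down corner by corner rather than all at once, until it lies flat and fully down on the gasket all round. Do not touch the grey-lidded box, which is already sealed, and leave the small amber bottle standing where it is.

Things in the scene. Friction and masses are not known exactly. Their poses are not given: they have to be found in the camera images.
- box_lid: Loose blue lid of the unsealed box: plate 186 (x) x 146 (y) x 12 mm, 350 g, grey grip bar 14 mm high mid-top. Origin: centre of the plate's underside, top face at z +12. White 22 mm dots on top at x +-70, y +-50 mm mark where to press. Starts about level, origin 88-90 mm above the bench; fully down: level, origin 80, top face 92 mm above it. A locating piece below holds it in the box, 5 mm play.
- open_box: White box under the blue lid, 180 x 140 mm, fixed; origin: centre of its underside, axes as the lid's. Four orange corner seals at x +-75, y +-55 mm carry the lid; each slides 10 mm down under about 9 N (a corner press of 10-15 N), stops firmly, stays down. While one corner goes down the opposite one may rise 10 mm; the lid may rock until all four are down.
- sealed_box: Another white box with the same outline, 180 x 140 mm, with a grey lid (186 x 146 mm) already sealed flush: top face 92 mm above the bench, grip bar up to 106 mm. Origin: the centre of its underside, x along its long side. Fixed; not to be touched.
- amber_bottle: Small loose amber glass bottle with a black cap, 40 mm in diameter, 68 mm tall, standing on the bench between the two boxes. Origin: the centre of its underside. To be left standing where it is.
Not all that is in view belongs to the job. Of the things that look like the box_lid, the largest one is meant.

How it is judged:
On the way:
1. one corner of the blue lid is pressed down ahead of the others: the lid leans clearly towards a corner (at least 2 degrees along both its long and its short side) ((angle between box_lid's own x axis and vertical below 1.5358 rad or angle between box_lid's own x axis and vertical above 1.6058 rad) and (angle between box_lid's own y axis and vertical below 1.5358 rad or angle between box_lid's own y axis and vertical above 1.6058 rad) and height (world z) of box_lid above 0.081 m), for 0.1 s.
At the end, for the whole second after the job is handed in: The blue lid lies at rest on its box, within 2.5 mm of fully down and level within 0.02 rad (about 1 degree), let go by the robot; the amber bottle stands upright within 20 mm of where it started (height (world z) of box_lid between 0.077 and 0.0825 m and angle between box_lid's own z axis and vertical below 0.02 rad and linear speed of box_lid below 0.01 m/s and distance of amber_bottle from where it was at the start of the episode below 0.02 m and angle between amber_bottle's own z axis and vertical below 0.15 rad); the robot touches nothing.
It fails at once if the grey-lidded sealed box is touched with more than 2 N (contact force between any of the fingers, the arm and sealed_box above 2 N).
It fails at once if the amber bottle is knocked over or pushed 20 mm or more away (distance of amber_bottle from where it was at the start of the episode above 0.02 m or angle between amber_bottle's own z axis and vertical above 0.3 rad).
It also fails if it takes over 45 s, if anything falls off the work surface, if the arm or the gripper's body presses on something with over 40 N, if the wrist force passes 120 N, or if a joint passes its speed limit or range.

## Working session

There is one attempt and no reset: what is moved stays moved. The work goes in short steps, Python scripts to look and compute and a tool call to move; the robot and the scene stay as the last step left them, time stands still between calls to the robot, and variables do not carry over. Pictures are saved under pics/ and viewed, about 8 in all and at most 12, crops included, and the job is handed in when it is done.

Besides the shell and the picture viewer there is one more tool, called after ">>>" by a JSON object that holds its "name" and its "arguments", one argument or row to a line. apply_moves: Moves the arm, as the interface text tells. Its arguments: {"type":"object","properties":{"commands":{"type":"array","items":{"type":"array","items":{"type":"number"}}},"squeeze":{"type":"number"}},"required":["commands"]}

```bash
mkdir -p pics; ls
python3 - <<'E'
from workcell import manip, camera, camera_info, nets
import cv2, numpy as np
o=manip.get_obs(); print({k:np.round(v,3) for k,v in o.items()})
for n in ("top","side"):
    p,d=camera(n); cv2.imwrite(f"pics/{n}0.png",p[:,:,::-1]); np.save(f"pics/{n}0.npy",d)
    i=camera_info(n); print(n,i)
    for t in ("box_lid","amber_bottle","sealed_box","open_box"):
        print(t,[(r["rect"],round(r["conf"],2)) for r in nets.look_for(n,t)], [(r["xy"],round(r["conf"],2)) for r in nets.place_of(n,t)])
E
```

```text
pics
{'clock': np.float64(0.0), 'joint_pos': array([ 1.1  ,  0.333, -0.065,  1.461,  0.022,  1.35 , -0.089]), 'joint_velocities': array([ 0.001, -0.   , -0.001,  0.001,  0.001,  0.001,  0.001]), 'tau': array([-0.0000e+00, -6.2545e+01,  4.9000e-02, -3.9160e+01,  1.6000e-02,
        1.0000e-02, -0.0000e+00]), 'position': array([ 0.27 , -0.563,  0.23 ]), 'ee_rot': array([ 0.975,  0.222, -0.   , -0.001]), 'ft_force': array([ 0.593, -0.303, -0.046]), 'torque': array([-0.006, -0.   , -0.004]), 'grip_width': np.float64(1.0)}
top {'camera_matrix': array([[427.39335756,   0.        , 322.21326603],
       [  0.        , 427.39335756, 203.17456946],
       [  0.        ,   0.        ,   1.        ]]), 'xyz': array([0.54864661, 0.07032006, 1.06493717]), 'rotation': array([-0.69569399,  0.71655328, -0.02594791,  0.04345089])}
box_lid [([259.7, 102.0, 62.3, 64.1], 0.85), ([170.8, 227.0, 49.0, 56.0], 0.8), ([236.8, 186.2, 91.5, 101.7], 0.64)] [([194.7, 256.0], 0.95), ([288.8, 133.6], 0.64), ([283.1, 232.3], 0.59)]
amber_bottle [([355.6, 259.1, 20.0, 16.8], 0.47)] [([363.6, 267.9], 0.82)]
sealed_box [([392.6, 204.8, 90.8, 97.8], 0.79)] [([431.9, 254.4], 0.56)]
open_box [] []
side {'camera_matrix': array([[476.18558011,   0.        , 325.22862669],
       [  0.        , 476.18558011, 193.36527599],
       [  0.        ,   0.        ,   1.        ]]), 'xyz': array([0.2259962 , 0.79030723, 0.90032785]), 'rotation': array([-0.24889914,  0.89007301, -0.36734025,  0.10430915])}
box_lid [([288.2, 189.5, 96.4, 78.5], 0.88), ([223.9, 184.0, 54.6, 37.7], 0.72)] [([292.7, 325.7], 0.88), ([250.8, 204.1], 0.56)]
amber_bottle [([391.5, 193.1, 17.4, 30.9], 0.81)] [([400.4, 211.8], 0.81)]
sealed_box [([375.1, 119.0, 84.0, 81.7], 0.9)] [([416.8, 171.8], 0.95)]
open_box [] [([335.0, 251.5], 0.55)]
```

View pics/top0.png

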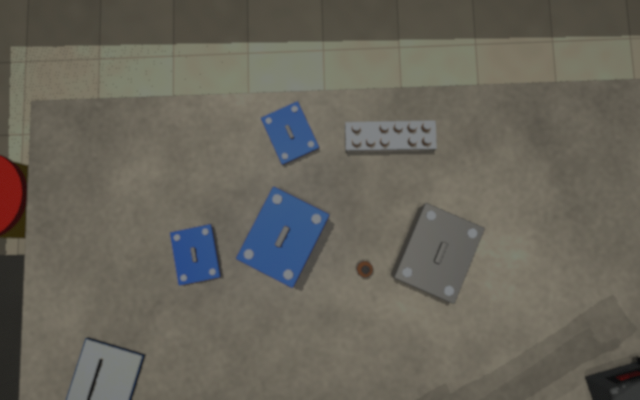

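View pics/side0.png

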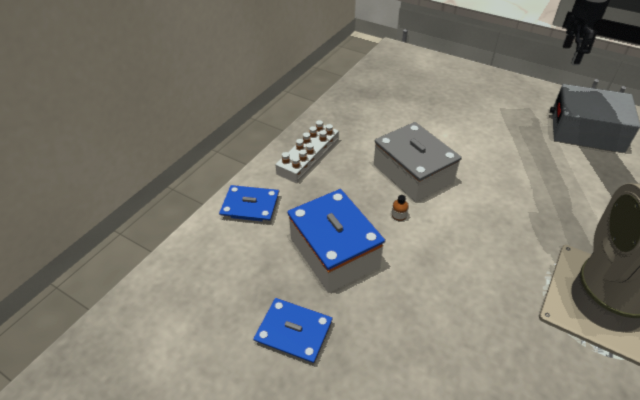

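The top view has three blue plates: (290,133) and (195,255) are small and lie flat, and (283,237) is the largest and sits on a white box with orange showing under it. I choose (283,237). The grey box is at (440,253) and the bottle at (365,268). Next I locate the dots and check the choice in a crop.

```bash
cat > h.py <<'E'
import numpy as np, cv2
from scipy.spatial.transform import Rotation as R
from workcell import manip, camera, camera_info, nets
def ray(n,u,v,z):
    "intersect pixel ray with plane world z"
    i=camera_info(n); K=i["camera_matrix"]; M=np.asarray(i["rotation"])
    M=R.from_quat(M).as_matrix() if M.size==4 else M
    d=M@np.linalg.inv(K)@[u,v,1]; c=np.asarray(i["xyz"]); return c+d*(z-c[2])/d[2]
def pt(n,u,v,dep):
    i=camera_info(n); K=i["camera_matrix"]
    return np.asarray(i["xyz"])+R.from_quat(i["rotation"]).as_matrix()@(np.linalg.inv(K)@[u,v,1])*dep
def dots(p,rect):
    x,y,w,h=rect; hsv=cv2.cvtColor(p,cv2.COLOR_RGB2HSV)
    blue=cv2.inRange(hsv,(100,120,40),(130,255,255)); m=np.zeros_like(blue); m[y:y+h,x:x+w]=blue[y:y+h,x:x+w]
    n,l,s,c=cv2.connectedComponentsWithStats(m); k=1+np.argmax(s[1:,4]); m=(l==k).astype(np.uint8)
    cs,_=cv2.findContours(m,cv2.RETR_EXTERNAL,cv2.CHAIN_APPROX_NONE); hull=cv2.convexHull(cs[0])
    f=np.zeros_like(m); cv2.fillConvexPoly(f,hull,1)
    g=((hsv[...,1]<110)&(hsv[...,2]>120)&(f>0)).astype(np.uint8)
    n,l,s,c=cv2.connectedComponentsWithStats(g); return [(c[i],s[i,4]) for i in range(1,n) if s[i,4]>15], cv2.minAreaRect(hull)
E
python3 - <<'E'
from h import *
for n,r in (("top",(225,175,115,120)),("side",(280,180,110,100))):
    p=cv2.imread(f"pics/{n}0.png")[:,:,::-1].copy(); d=np.load(f"pics/{n}0.npy")
    ds,q=dots(p,r); P=[]
    for c,a in ds:
        w=ray(n,*c,.101); P.append(w); print(n,c.round(1),a,w.round(4),pt(n,*c,d[int(round(c[1])),int(round(c[0]))]).round(4))
    P=np.array(P); print(P.mean(0).round(4),[np.linalg.norm(P[i]-P[j]).round(3) for i in range(len(P)) for j in range(i)])
    if n=="top": print("rect",q); print("bottle",ray(n,365,268,.068), "grey",[ray(n,u,v,.092).round(3) for u,v in((431,215),(473,233),(449,290),(406,272))])
p=cv2.imread("pics/side0.png")[180:295,275:420]; cv2.imwrite("pics/crop1.png",cv2.resize(p,None,fx=5,fy=5,interpolation=3))
E
```

```text
top [276.9 198.7] 98 [0.6573 0.1958 0.101 ] [0.6574 0.1959 0.1001]
top [316.  218.3] 98 [0.61   0.1079 0.101 ] [0.61   0.1079 0.1021]
top [248.2 253.8] 97 [0.5346 0.2626 0.101 ] [0.5346 0.2629 0.0996]
top [287.9 274.1] 97 [0.4872 0.174  0.101 ] [0.4871 0.1741 0.1001]
[0.5723 0.1851 0.101 ] [np.float64(0.1), np.float64(0.14), np.float64(0.172), np.float64(0.172), np.float64(0.14), np.float64(0.1)]
rect ((282.7232666015625, 236.49130249023438), (63.155670166015625, 81.35588836669922), 27.512004852294922)
bottle [ 0.49415283 -0.00069839  0.068     ] grey [array([ 0.61 , -0.153,  0.092]), array([ 0.567, -0.245,  0.092]), array([ 0.442, -0.184,  0.092]), array([ 0.484, -0.09 ,  0.092])]
side [337.3 196.7] 59 [0.6119 0.1057 0.101 ] [0.6103 0.1085 0.1043]
side [299.6 212.6] 62 [0.6597 0.1939 0.101 ] [0.658  0.1962 0.104 ]
side [334.6 219.9] 69 [0.5802 0.172  0.101 ] [0.5739 0.183  0.1152]
side [370.5 236.1] 71 [0.4895 0.172  0.101 ] [0.4885 0.1742 0.1038]
side [331.1 254.7] 78 [0.5368 0.2599 0.101 ] [0.5372 0.2592 0.0999]
[0.5756 0.1807 0.101 ] [np.float64(0.1), np.float64(0.073), np.float64(0.082), np.float64(0.139), np.float64(0.172), np.float64(0.091), np.float64(0.172), np.float64(0.139), np.float64(0.098), np.float64(0.1)]
```

View pics/crop1.png

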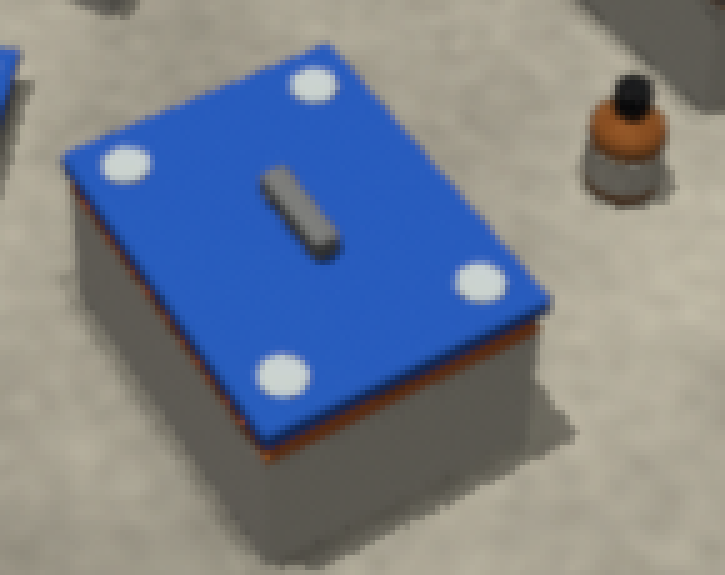

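The crop confirms it: a blue plate with orange gasket showing below, and dots spaced 100/140 mm as specified. The dots are A(.657,.196), B(.610,.108), C(.535,.262) and D(.487,.174). I'll go to A with the gripper shut.

>>> {"name": "apply_moves", "arguments": {
  "commands": [
    [0.032,-0.0245,0,0,1],
    [0.032,-0.0245,0,0,1],
    [0.032,-0.0245,0,0,1],
    [0.032,-0.0245,0,0,1],
    [0.032,-0.0245,0,0,1]
  ],
  "squeeze": 40
}}

```text
clock: 1.32
position: [0.358, -0.386, 0.2292]
ee_rot: [0.977, 0.214, -0.002, 0.001]
ft_force: [0.1, -0.7, 0.7]
grip_width: 0.302
```

>>> {"name": "apply_moves", "arguments": {
  "commands": [
    [0.032,-0.0245,0,0,1],
    [0.032,-0.0245,0,0,1],
    [0.032,-0.0245,0,0,1],
    [0.032,-0.0245,0,0,1],
    [0.032,-0.0245,0,0,1]
  ]
}}

```text
clock: 1.73
position: [0.4538, -0.2005, 0.2296]
ee_rot: [0.977, 0.213, -0.001, 0.003]
ft_force: [1.5, -0.9, 0.6]
grip_width: 0.002
```

>>> {"name": "apply_moves", "arguments": {
  "commands": [
    [0.032,-0.0245,0,0,1],
    [0.032,-0.0245,0,0,1],
    [0.032,-0.0245,0,0,1],
    [0.032,-0.0245,0,0,1],
    [0.032,-0.0245,0,0,1]
  ]
}}

```text
clock: 2.15
position: [0.5499, -0.0156, 0.2304]
ee_rot: [0.977, 0.213, 0.0, 0.004]
ft_force: [1.0, -0.9, -0.6]
grip_width: 0.001
```

>>> {"name": "apply_moves", "arguments": {
  "commands": [
    [0.032,-0.0255,0,0,1],
    [0.032,-0.0255,0,0,1],
    [0.032,-0.0255,0,0,1],
    [0.032,-0.0255,0,0,1],
    [0.032,-0.0255,0,0,1]
  ]
}}

```text
clock: 2.57
position: [0.6439, 0.1701, 0.23]
ee_rot: [0.978, 0.211, 0.002, 0.005]
ft_force: [0.5, 0.1, 0.4]
grip_width: -0.001
```

>>> {"name": "apply_moves", "arguments": {
  "commands": [
    [0.018,-0.015,0.02,0,1],
    [0,0,0.03,0,1],
    [0,0,0.03,0,1],
    [0,0,0,0,1]
  ]
}}

```text
clock: 2.9
position: [0.6557, 0.2059, 0.147]
ee_rot: [0.976, 0.217, 0.003, 0.001]
ft_force: [-0.4, -0.6, -0.9]
grip_width: -0.0
```

>>> {"name": "apply_moves", "arguments": {
  "commands": [
    [-0.003,0.0095,0.02,0,1],
    [0,0,0.015,0,1],
    [0,0,0,0,1]
  ]
}}

```text
clock: 3.15
position: [0.6576, 0.1964, 0.1128]
ee_rot: [0.976, 0.217, 0.003, 0.001]
ft_force: [0.1, 0.1, 0.1]
grip_width: 0.002
```

>>> {"name": "apply_moves", "arguments": {
  "commands": [
    [0,0,0.006,0,1],
    [0,0,0.004,0,1],
    [0,0,0.004,0,1],
    [0,0,0.004,0,1]
  ]
}}

```text
clock: 3.48
position: [0.66, 0.1966, 0.0998]
ee_rot: [0.976, 0.216, 0.007, 0.001]
ft_force: [-5.9, -1.8, 13.1]
grip_width: 0.0
```

>>> {"name": "apply_moves", "arguments": {
  "commands": [
    [0,0,0.005,0,1],
    [0,0,0.005,0,1],
    [0,0,0.005,0,1]
  ]
}}

```text
clock: 3.73
position: [0.6623, 0.1976, 0.0933]
ee_rot: [0.976, 0.215, 0.01, 0.002]
ft_force: [-10.4, -4.8, 39.8]
grip_width: -0.003
```

```bash
cat >> h.py <<'E'
def lid(n="top",rect=(225,170,120,125)):
    "fit a plane to the depth over the blue top; print dots and tilt"
    p,d=camera(n); hsv=cv2.cvtColor(p,cv2.COLOR_RGB2HSV); x,y,w,h=rect
    m=cv2.inRange(hsv,(100,120,40),(130,255,255)); m=cv2.erode(m,np.ones((5,5),np.uint8))
    Q=np.array([pt(n,u,v,d[v,u]) for v in range(y,y+h) for u in range(x,x+w) if m[v,u] and .05<pt(n,u,v,d[v,u])[2]<.13])
    X=np.array([.1484,.8779]); X=np.array([.878,.474])/np.hypot(.878,.474)  # lid long axis D->B
    Y=np.array([-X[1],X[0]]); c=np.array([.572,.185])
    A=np.c_[(Q[:,:2]-c)@X,(Q[:,:2]-c)@Y,np.ones(len(Q))]; s=np.linalg.lstsq(A,Q[:,2],rcond=None)[0]
    print(n,len(Q),"tilt deg x,y",np.degrees(s[:2]).round(2),"top z centre",s[2].round(4),{k:(A0@s).round(4) for k,A0 in dict(A=np.array([.07,.05,1]),B=np.array([.07,-.05,1]),C=np.array([-.07,.05,1]),D=np.array([-.07,-.05,1])).items()})
    print(manip.get_obs()["ft_force"].round(1), [r["xy"] for r in nets.place_of(n,"amber_bottle")][:1]); return p
E
python3 - <<'E'
from h import *
p=lid("side",(270,170,130,110)); lid("top"); cv2.imwrite("pics/side1.png",cv2.resize(p[120:320,200:500],None,fx=2.5,fy=2.5)[:,:,::-1])
E
```

```text
Traceback (most recent call last):
  File "h.py", line 24, in lid
    Q=np.array([pt(n,u,v,d[v,u]) for v in range(y,y+h) for u in range(x,x+w) if m[v,u] and .05<pt(n,u,v,d[v,u])[2]<.13])
                ~~^^^^^^^^^^^^^^
  File "h.py", line 10, in pt
    i=camera_info(n); K=i["camera_matrix"]
ValueError: time passes only in moves, steps and waits
```

```bash
sed -i 's/X=np.array(\[.1484,.8779\]); //; s/^from workcell.*/&\nimport functools; camera_info=functools.cache(camera_info)/' h.py
python3 - <<'E'
from h import *
p=lid("side",(270,170,130,110)); lid("top"); cv2.imwrite("pics/side1.png",cv2.resize(p[120:320,200:500],None,fx=2.5,fy=2.5)[:,:,::-1])
print(manip.get_obs()["clock"])
E
```

```text
side 2638 tilt deg x,y [-6.25  0.3 ] top z centre 0.1017 {'A': np.float64(0.0943), 'B': np.float64(0.0938), 'C': np.float64(0.1096), 'D': np.float64(0.109)}
[-7.9 -2.6 23.2] [[399.9, 212.4]]
top 15 tilt deg x,y [-5.36  0.75] top z centre 0.1015 {'A': np.float64(0.0956), 'B': np.float64(0.0943), 'C': np.float64(0.1087), 'D': np.float64(0.1074)}
[-6.7 -2.8 22.2] [[364.3, 266.7]]
3.9833
```

View pics/side1.png

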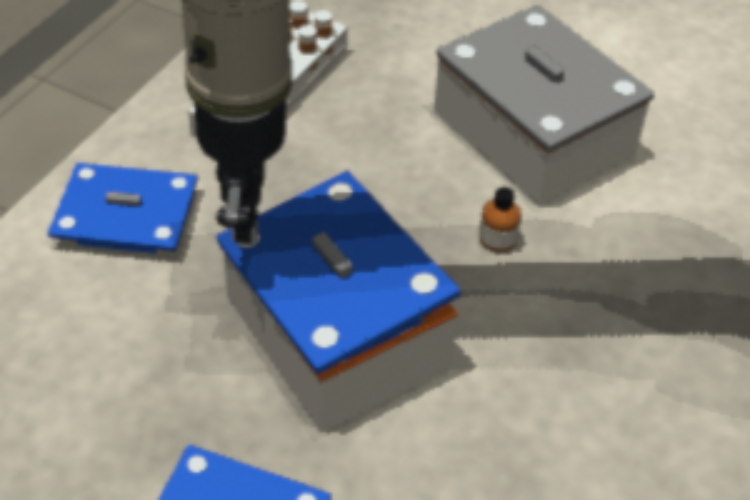

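The lid leans towards A. Converted to the lid's own axes (my long-axis sign was wrong in the helper), the tilt is about 3.5° and 5.2° with the origin near 90 mm. It held for over 0.2 s, so the intermediate condition is met. I'll lift and go to D.

>>> {"name": "apply_moves", "arguments": {
  "commands": [
    [0,0,-0.02,0,1],
    [0,0,-0.035,0,1],
    [-0.02,-0.006,-0.01,0,1],
    [-0.037,-0.0115,0,0,1],
    [-0.037,-0.0115,0,0,1]
  ]
}}

```text
clock: 4.4
position: [0.5678, 0.1858, 0.1627]
ee_rot: [0.977, 0.214, 0.016, 0.0]
ft_force: [0.4, 1.0, 0.7]
grip_width: 0.0
```

>>> {"name": "apply_moves", "arguments": {
  "commands": [
    [-0.037,-0.0115,0,0,1],
    [-0.025,-0.008,0,0,1],
    [0,0,0.01,0,1],
    [0,0,0,0,1]
  ]
}}

```text
clock: 4.73
position: [0.4964, 0.1777, 0.1534]
ee_rot: [0.976, 0.215, 0.018, 0.003]
ft_force: [-0.5, 0.1, -0.1]
grip_width: 0.002
```

```bash
sed -i 's/\[.878,.474\])\/np.hypot(.878,.474)/[.881,-.473])/' h.py
python3 -c "
from h import *
print(manip.get_obs()['position'],manip.get_obs()['ee_rot']);lid('side',(270,170,130,110))"
```

```text
[0.49640431 0.17769823 0.15340546] [0.97642554 0.21505446 0.01839109 0.00255099]
side 2644 tilt deg x,y [0.01 0.05] top z centre 0.1006 {'A': np.float64(0.1007), 'B': np.float64(0.1006), 'C': np.float64(0.1007), 'D': np.float64(0.1006)}
[0.8 0.8 0.4] [[395.5, 212.9]]
```

>>> {"name": "apply_moves", "arguments": {
  "commands": [
    [-0.0105,0,0.022,0,1],
    [0,0,0.02,0,1],
    [0,0,0.005,0,1],
    [0,0,0.005,0,1]
  ]
}}

```text
clock: 5.17
position: [0.4962, 0.1765, 0.1045]
ee_rot: [0.976, 0.215, 0.023, 0.0]
ft_force: [0.8, 0.5, 0.2]
grip_width: -0.001
```

>>> {"name": "apply_moves", "arguments": {
  "commands": [
    [0,0,0.005,0,1],
    [0,0,0.005,0,1],
    [0,0,0.005,0,1]
  ]
}}

```text
clock: 5.42
position: [0.4982, 0.1776, 0.0931]
ee_rot: [0.977, 0.214, 0.022, 0.001]
ft_force: [-23.4, -7.9, 54.0]
grip_width: 0.001
```

>>> {"name": "apply_moves", "arguments": {
  "commands": [
    [0,0,-0.02,0,1],
    [0,0,-0.03,0,1],
    [0.022,-0.021,0,0,1],
    [0.022,-0.021,0,0,1],
    [0.02,-0.021,0,0,1]
  ]
}}

```text
clock: 5.83
position: [0.5335, 0.2582, 0.1522]
ee_rot: [0.978, 0.209, 0.024, 0.002]
ft_force: [1.4, 0.5, 0.2]
grip_width: -0.002
```

>>> {"name": "apply_moves", "arguments": {
  "commands": [
    [0,0,0,0,1]
  ]
}}

```text
clock: 5.92
position: [0.5344, 0.264, 0.1535]
ee_rot: [0.977, 0.211, 0.025, 0.0]
ft_force: [-0.6, 0.4, -0.8]
grip_width: 0.003
```

```bash
python3 -c "
from h import *
lid('side',(270,170,130,110));lid('top')"
```

```text
side 2042 tilt deg x,y [ 0.19 -2.89] top z centre 0.0969 {'A': np.float64(0.0946), 'B': np.float64(0.0996), 'C': np.float64(0.0941), 'D': np.float64(0.0992)}
[ 0.1 -0.2  0.8] [[398.7, 214.8]]
top 2916 tilt deg x,y [ 0.85 -2.14] top z centre 0.097 {'A': np.float64(0.0962), 'B': np.float64(0.0999), 'C': np.float64(0.0941), 'D': np.float64(0.0978)}
[-1.1 -0.6 -0.4] [[362.9, 270.7]]
```

>>> {"name": "apply_moves", "arguments": {
  "commands": [
    [-0.003,0,0.025,0,1],
    [0,0,0.02,0,1],
    [0,0,0.006,0,1],
    [0,0,0.006,0,1]
  ]
}}

```text
clock: 6.45
position: [0.5357, 0.2522, 0.0957]
ee_rot: [0.978, 0.206, 0.026, 0.003]
ft_force: [-0.2, -0.4, 0.6]
grip_width: 0.001
```

>>> {"name": "apply_moves", "arguments": {
  "commands": [
    [0,0,0.005,0,1],
    [0,0,0.004,0,1],
    [0,0,0.004,0,1]
  ]
}}

```text
clock: 6.7
position: [0.538, 0.2536, 0.0927]
ee_rot: [0.978, 0.205, 0.028, 0.004]
ft_force: [-17.7, -6.1, 34.8]
grip_width: 0.003
```

>>> {"name": "apply_moves", "arguments": {
  "commands": [
    [0,0,-0.02,0,1],
    [0,0,-0.035,0,1],
    [0.001,0.025,-0.005,0,1],
    [0.002,0.037,0,0,1],
    [0.002,0.037,0,0,1]
  ]
}}

```text
clock: 7.12
position: [0.577, 0.1715, 0.1642]
ee_rot: [0.977, 0.212, 0.032, 0.002]
ft_force: [1.0, 0.7, -0.8]
grip_width: 0.003
```

>>> {"name": "apply_moves", "arguments": {
  "commands": [
    [0.001,0.035,0,0,1],
    [0.001,0.025,0,0,1],
    [0,0,0,0,1]
  ]
}}

```text
clock: 7.37
position: [0.6087, 0.1052, 0.1688]
ee_rot: [0.978, 0.207, 0.034, 0.005]
ft_force: [-0.6, -0.9, 0.1]
grip_width: -0.003
```

>>> {"name": "apply_moves", "arguments": {
  "commands": [
    [-0.003,0,0.025,0,1],
    [0,0,0.025,0,1],
    [0,0,0.01,0,1],
    [0,0,0.006,0,1]
  ]
}}

```text
clock: 7.7
position: [0.6141, 0.1002, 0.1059]
ee_rot: [0.978, 0.203, 0.038, 0.006]
ft_force: [0.7, 0.2, 0.2]
grip_width: -0.001
```

>>> {"name": "apply_moves", "arguments": {
  "commands": [
    [0,0,0.005,0,1],
    [0,0,0.005,0,1],
    [0,0,0.004,0,1]
  ]
}}

```text
clock: 7.95
position: [0.6161, 0.1008, 0.0941]
ee_rot: [0.978, 0.203, 0.039, 0.006]
ft_force: [-3.3, -2.7, 8.2]
grip_width: 0.005
```

>>> {"name": "apply_moves", "arguments": {
  "commands": [
    [0,0,0.004,0,1],
    [0,0,0.005,0,1],
    [0,0,0.005,0,1]
  ]
}}

```text
clock: 8.2
position: [0.6177, 0.1007, 0.0919]
ee_rot: [0.978, 0.203, 0.04, 0.01]
ft_force: [-28.1, -8.4, 46.0]
grip_width: 0.001
```

>>> {"name": "apply_moves", "arguments": {
  "commands": [
    [0,0,-0.02,0,1],
    [0,0,-0.03,0,1],
    [0,0,-0.03,0,1],
    [0,0,-0.01,0,1]
  ]
}}

```text
clock: 8.53
position: [0.6092, 0.1029, 0.1882]
ee_rot: [0.978, 0.205, 0.04, 0.01]
ft_force: [-0.1, 0.7, -0.3]
grip_width: -0.0
```

```bash
python3 -c "
from h import *
p=lid('side',(270,170,130,110));lid('top'); cv2.imwrite('pics/side2.png',cv2.resize(p[120:320,200:500],None,fx=2.5,fy=2.5)[:,:,::-1])"
```

```text
side 2621 tilt deg x,y [-0.04 -0.01] top z centre 0.0914 {'A': np.float64(0.0913), 'B': np.float64(0.0913), 'C': np.float64(0.0914), 'D': np.float64(0.0914)}
[0.7 0.7 2.4] [[398.2, 213.1]]
top 442 tilt deg x,y [-0.07  0.04] top z centre 0.0914 {'A': np.float64(0.0914), 'B': np.float64(0.0913), 'C': np.float64(0.0915), 'D': np.float64(0.0915)}
[ 0.4  0.2 -0.9] [[361.0, 267.2]]
```

View pics/side2.png

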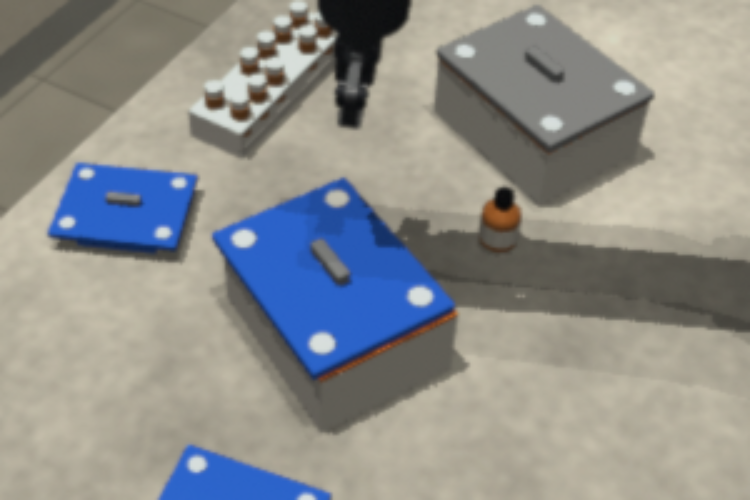

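The lid is level within 0.1°, with its top face at 91.4 mm. The bottle stands at crop pixel (501,220), unmoved. The gripper is clear of everything, so I'm handing in.

```bash
python3 -c "
from workcell import workorder
print(workorder.hand_in())"
```

```text
the job is handed in; nothing more can be done
None
```

The blue lid is down flat on its gasket all round, and the job is handed in at about 8.7 s of the 45 s allowed; no verdict was reported.

- **Pressing:** I used the closed fingertips on one corner at a time: A (far left, x 0.657, y 0.196), its opposite D, then C and B. The highest force I read was 54 N upwards, about 59 N in total, against the 120 N wrist limit.
- **Lean on the first corner:** While A was held down, the lid leaned about 3.5° along its long side and 5.2° along its short side. Its origin was about 90 mm above the bench for over 0.2 s.
- **Final check:** Both cameras put the lid level within 0.1° and its top face at 91.4 mm, against 92 mm and a calibration good to about 2 mm. The gripper ended about 95 mm above the lid, touching nothing.
- **Bottle and grey box:** The bottle still stands where it was. The grey box was only passed over, at about 0.23 m.
- **Errors on the way:**
  - My first tilt figures had the wrong sign for the lid's long axis. I converted that reading by hand and corrected the helper before the later checks.
  - The presses landed 5–12 mm off the dots. After the D press the lid was tilted and not all the way down; the later presses at C and B brought it level.

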